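# Push the ring tray past the sprung gate into the dryer

## Robot

A 6-joint arm with a two-finger parallel gripper is mounted at the origin on the work surface. World frame = base frame: x ahead of the robot, y to its left, z up, the work surface at z = 0. Lengths are in m, angles in rad, forces in N, time in s.
With the tool pointing down it reaches from about 0.325 to 0.775 m from the base axis. Payload 5.5 kg.
Tool frame: the origin (TCP) lies between the finger pads; the fingertips stand 8 mm ahead of it and the grasp point (between the pads) lies 11 mm behind it (tcp_to_tips is the distance from the TCP to the fingertips, in m); z points along the fingers, y is the direction in which the jaws open and shut (so a half turn about z gives the same grasp; the last joint's range is limited). The gripper opens to 88 mm and grips with 3 to 60 N. Pads are 20 mm wide; open, the fingers measure 115 mm over their backs; the gripper's body (75 mm by 178 mm) begins 61 mm behind the grasp point.
Start: joints at [1.158, 0.091, 1.231, -0, 1.82, -0.057], TCP at [0.209, 0.562, 0.209] pointing down, gripper open.
Joint ranges: [-2.87, 2.87], [-0.86, 2.18], [0.17, 2.46], [-1.51, 4.65], [0.06, 2.69], [-2.65, 2.65]. Speed limits (rad/s): [2.57, 2.57, 3.01, 3.14, 3.14, 3.14].

## Interface

Orientations are given as a unit quaternion [w, x, y, z].
In Python, from bench import * gives the robot as it stands. Calls block until the motion is done:
- move_to(position, orientation): joint-space move of the TCP to a pose.
- move_l(position, speed=0.15, orientation=None): straight line of the TCP; orientation=None keeps the orientation; speed is the mean speed in m/s.
- movej(angles): joint-space move.
- gripper_open() and close(): open the fingers fully, or close them until they stop; the grip force is fixed at half the most.
- hold(seconds).
- inverse_kinematics(position, orientation): joint angles nearest the present ones, or None.
- state(): the state.
- get_image(name): name is "scene" or "top"; returns a dict with "frame" (420x560x3 uint8, blue, green, red), "depth" (420x560 float32, m along the optical axis (not along the pixel's ray), 0 where there is no reading), "camera_matrix" (3x3 intrinsics, pixels), "k1" (the pictures are not rectified: a ray, as slopes to the right and down, at radius r is drawn at 1 + k1 r^2 times it, then the intrinsics apply), "view" (4x4, takes a point from world to camera coordinates). Camera axes: x right, y up, looking along -z (the intrinsics and any distortion apply to the point x, -y, -z); pixel columns grow to the right and rows downward; lengths in m; the calibration is good to about 2 mm. A picture is of the moment at which its call begins.
A pose or a line that the arm cannot do raises IKError and nothing moves.
- job_done(): hands the job in, once; it reports no verdict.
The state is a dict: "time": time; "joint_pos": joint angles; "dq": joint speeds; "joint_torque": joint torques, N m; "ee_pos": TCP position; "ee_rot": TCP orientation; "ft_force": force on the tool from outside, world axes, zero at the start; "moment": the same for the moment, N m; "finger_gap": finger opening in m.
Only numpy, scipy, OpenCV 4.12 (cv2) and the standard library are available. Lean on these libraries where they do the work, as an engineer would, in place of code of your own. Each camera call takes 0.05 s, during which the arm holds its last target.

## Task

Push the ring tray along the chute, by the tab on its tail, until it is fully home against the end stop in front of the dryer. The sprung gate must be held well open with one fingertip on its treadle while the other finger pushes the tray past it, so that gate and tray never touch; then let go so the gate falls shut behind the tray body. Do not pick up or lift the tray, and leave everything else on the bench where it is.

Things in the scene. Friction and masses are not known exactly. Their poses are not given: they have to be found in the camera images.
- chute: Fixed grey sheet-metal chute, open on top. Origin: on the bench, on the chute's centre line, right below the gate plate. y axis = direction of travel to the dryer, x axis to the treadle side, z up. Floor top z = 6 mm; inside 84 mm wide (x = -42 to 42), walls 5 mm thick, 30 mm high upstream (y = -330 to 0), 50 mm high past the gate (y = 0 to 130).
- end_stop (a point): Centre of the end stop's face, 20 mm above the chute floor, at chute y = +125 mm; the stop is 46 mm high. Behind it stands the white dryer housing, 135 mm wide, 105 mm high, at y = 132 to 248 mm.
- hinge (a point): Point of the gate's hinge line above the gate plate: chute x = 52, y = 0, z = 50 mm. The line runs parallel to the chute's y; a 12 mm tube lies along it from y = -305 to -5 mm, and a post 12 x 10 mm, 56 mm high, stands at y = -322 and at y = +12 mm.
- gate (a joint): Angle of the steel gate about its hinge line, rad: 0 = shut, stop at 0.75. Gate plate and treadle are one rigid piece: pressing the treadle down swings the plate up, sideways to the travel. From 0.55 rad up the tray body passes without touching. The tray cannot push it open. Spring and weight shut it when let go; holding it takes 2 to 4 N on the treadle.
- gate_plate (a point): Middle of the lower edge of the gate plate: 4 mm thick, across the chute at chute y = 0, x = -36 to +32 mm, hanging from an arm at hinge height. Shut, its lower edge is 22 mm above the bench, 6 mm clear above the tray's tail but blocking the tray body. Moves with the gate.
- treadle (a point): Middle of the top face of the treadle, a smooth flat steel plate 4 mm thick outside the chute; fingertips slide along it easily. It spans chute y = -305 to -35 mm, and 8 to 75 mm outward (+x) from the hinge line. Gate shut, it slopes up outward by 0.21 rad; slope = 0.21 - gate angle. This point is 41 mm from the hinge line and moves with the gate.
- tray: Loose white ring tray in the chute, about 0.4 kg. Origin: underside, centre of the tray body; y axis forward, along the chute's y. Body 80 mm wide, 110 mm long (y = -55 to 55), 26 mm high, with copper rings. Behind it a low tail 40 mm wide, 10 mm high, y = -55 to -140 mm, ending in the push tab. Against the end stop the origin is at chute y = +70 mm.
- push_tab (a point): Centre of the rear face of the tray's push tab (the face to push on), 32 mm above the tray's underside and 140 mm behind its origin. The tab is an upright plate 60 mm wide, 8 mm thick, 54 mm high above the tray's underside. It always stays upstream of the gate: with the tray home its rear face is at chute y = -70 mm.
- pumice: Bystander: pale rounded pumice block, 35 x 58 x 24 mm. Origin: centre of its underside.
- file: Bystander: hand file with wooden grip, 185 mm long, 12 mm high, lying roughly parallel to the chute. Origin: centre of its underside, near the middle of its length.
- mallet: Bystander: mallet lying down, dark head 80 mm long and 44 mm thick, 170 mm pale handle pointing away from the chute. Origin: centre of its underside (of the head).
- jar: Bystander: small glass jar with metal lid, 48 mm diameter, 55 mm high, standing. Origin: centre of its underside.
- mandrel: Bystander: steel ring mandrel, a slim cone 110 mm tall on a 48 mm round foot, standing. Origin: centre of its underside.
- bench_plate: Bystander: square steel bench plate, 70 x 70 x 14 mm. Origin: centre of its underside.
- ring_clamp: Bystander: wooden ring clamp with a brass band, 115 x 30 x 24 mm, lying. Origin: centre of its underside, near the middle of its length.
There are look-alikes about, which are no part of the job. There is more than one size of the tray; the one meant has the size given above.

How it is judged:
By the outcome, as a careful person would: the job done as asked, in the order asked, and still so for the second after the job is handed in, with the robot touching nothing.
It also fails if it takes over 38 s, if anything falls off the work surface, if the arm or the gripper's body presses on something with over 40 N, if the wrist force passes 120 N, or if a joint passes its speed limit or range.

## Working session

There is one attempt and no reset: what is moved stays moved. The work goes in short steps, each a Python script; the robot and the scene stay as the last script left them, time stands still between calls to the robot, and variables do not carry over. Pictures are saved under pics/ and viewed, and the job is handed in when it is done.

```bash
ls; mkdir -p pics; python3 - <<'E'
from bench import *
import cv2,numpy as np
for n in("scene","top"):
    d=get_image(n); cv2.imwrite(f"pics/{n}0.png",d["frame"]); np.savez(f"{n}0.npz",**{k:v for k,v in d.items()})
    print(n,d["camera_matrix"].tolist(),d["k1"],np.round(d["view"],4).tolist(),(d["depth"]>0).mean())
print(state())
E
```

```text
pics
scene [[394.157302840718, 0.0, 278.225032250266], [0.0, 394.157302840718, 213.78707210690493], [0.0, 0.0, 1.0]] -0.09883509909551784 [[0.8619, 0.507, 0.0078, -0.4885], [-0.3416, 0.5691, 0.748, 0.1274], [0.3748, -0.6473, 0.6637, -1.0805], [0.0, 0.0, 0.0, 1.0]] 0.9960204081632653
top [[425.60623740156944, 0.0, 280.3120245630098], [0.0, 425.60623740156944, 204.42350730722237], [0.0, 0.0, 1.0]] 0.02313543309963136 [[0.0121, -0.9999, 0.0083, -0.0014], [0.9968, 0.0127, 0.0792, -0.5487], [-0.0793, 0.0073, 0.9968, -1.034], [0.0, 0.0, 0.0, 1.0]] 0.9961394557823129
{'time': 0.1, 'joint_pos': array([ 1.15833773e+00,  9.17603700e-02,  1.23174596e+00, -6.16517715e-06,
        1.81978218e+00, -5.67141468e-02]), 'dq': array([-0.00038739, -0.00201023, -0.00236168, -0.00072716,  0.00126395,
       -0.00087411]), 'joint_torque': array([ 2.93044934e-03, -4.47853482e+01, -4.07574534e+01,  7.01287156e-02,
        2.82231497e-02, -1.53668948e-04]), 'ee_pos': array([0.20887216, 0.56217109, 0.20804487]), 'ee_rot': array([-1.94187443e-04,  1.76936454e-01,  9.84221912e-01, -8.25401606e-04]), 'ft_force': array([-0.04307167, -0.29017954, -0.46058446]), 'moment': array([0.01147213, 0.00070344, 0.05692418]), 'finger_gap': 0.08806763613054658}
```

View pics/scene0.png

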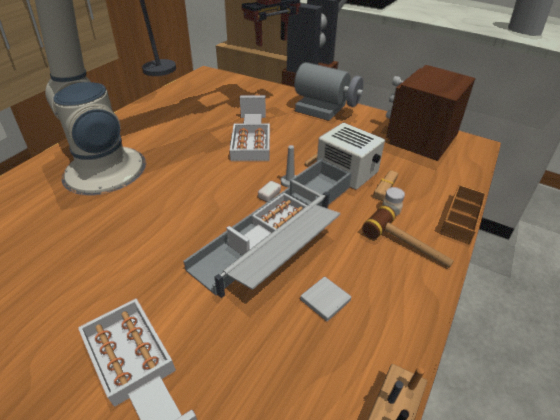

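View pics/top0.png

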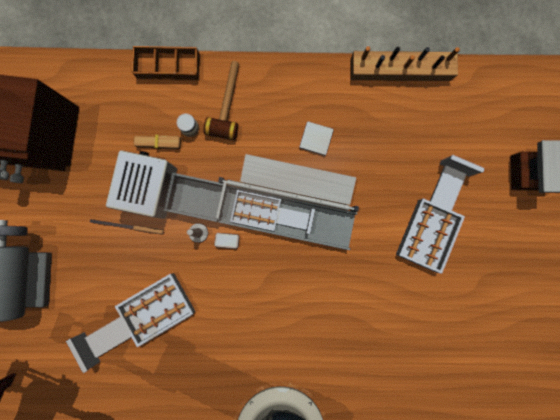

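The scene view shows the chute in the middle with the tray upstream of the gate. In the top view the chute runs from (350,230) on the right to the dryer at (140,185). The treadle is above it at (298,180), the tray body at (256,211) and the tab at (311,220). I'll zoom in for measurements.

```bash
cat > h.py <<'E'
import numpy as np,cv2
def load(n): return dict(np.load(n,allow_pickle=True))
def rays(d,uv):
    K=d["camera_matrix"];k=float(d["k1"]);D=np.array([k,0,0,0.])
    p=cv2.undistortPoints(np.array(uv,float).reshape(-1,1,2),K,D).reshape(-1,2)
    c=np.c_[p[:,0],-p[:,1],-np.ones(len(p))]
    R=d["view"][:3,:3];t=d["view"][:3,3]
    return -R.T@t, c@R
def onplane(d,uv,z):
    o,r=rays(d,uv); s=(z-o[2])/r[:,2]; return o+s[:,None]*r
def withdepth(d,uv):
    uv=np.array(uv).reshape(-1,2); o,r=rays(d,uv)
    z=d["depth"][uv[:,1].round().astype(int),uv[:,0].round().astype(int)]
    return o+z[:,None]*r
def project(d,P):
    P=np.array(P,float).reshape(-1,3); c=P@d["view"][:3,:3].T+d["view"][:3,3]
    p=np.c_[c[:,0]/-c[:,2],-c[:,1]/-c[:,2]]
    r2=(p**2).sum(1,keepdims=True); p=p*(1+float(d["k1"])*r2)
    K=d["camera_matrix"]; return p@K[:2,:2].T+K[:2,2]
def cloud(d):
    v,u=np.mgrid[0:420,0:560]; return withdepth(d,np.c_[u.ravel(),v.ravel()]).reshape(420,560,3)
E
python3 - <<'E'
from h import *
d=load("top0.npz")
c=d["frame"][120:270,80:380]; c=cv2.resize(c,None,fx=2.66,fy=2.66,interpolation=cv2.INTER_CUBIC); cv2.imwrite("pics/top_crop.png",c)
P=cloud(d)
z=np.clip(P[...,2]*255/0.12,0,255).astype(np.uint8)[120:270,80:380]
cv2.imwrite("pics/top_h.png",cv2.applyColorMap(cv2.resize(z,None,fx=2.66,fy=2.66,interpolation=cv2.INTER_NEAREST),cv2.COLORMAP_TURBO))
for uv in [(300,300),(298,165),(298,180),(298,195),(340,235),(190,200),(256,203),(140,190),(208,190),(311,220)]: print(uv,withdepth(d,uv).round(4))
E
```

```text
(300, 300) [[ 0.3131 -0.0464  0.0019]]
(298, 165) [[ 0.64   -0.0353  0.0685]]
(298, 180) [[ 0.6046 -0.0359  0.0635]]
(298, 195) [[ 0.5691 -0.0365  0.058 ]]
(340, 235) [[ 0.475  -0.145   0.0068]]
(190, 200) [[0.5583 0.2325 0.0056]]
(256, 203) [[0.5509 0.0654 0.0285]]
(140, 190) [[0.5707 0.3252 0.1078]]
(208, 190) [[0.5838 0.1875 0.0083]]
(311, 220) [[ 0.5093 -0.0677  0.0622]]
```

View pics/top_crop.png

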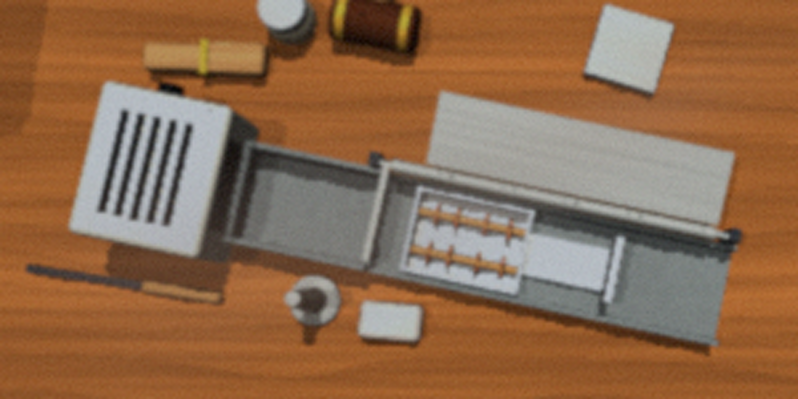

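View pics/top_h.png

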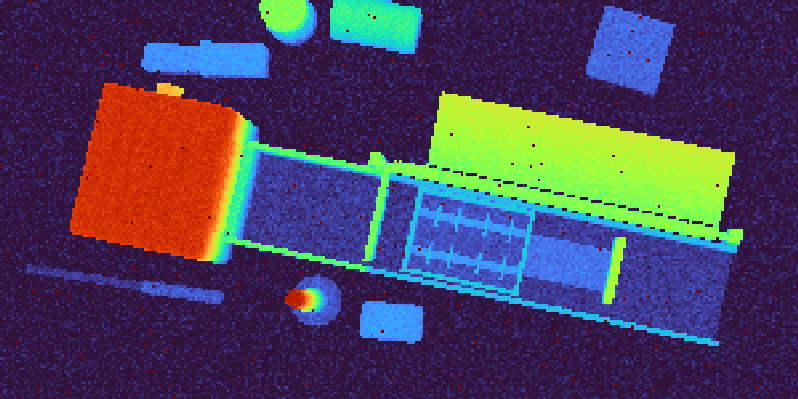

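```bash
python3 - <<'E'
from h import *
d=load("top0.npz");P=cloud(d)
sub=P[120:270,80:380].reshape(-1,3)
# treadle
uu=np.mgrid[0:420,0:560]
m=(P[...,2]>.052)&(P[...,2]<.085);m[:150]=0;m[215:]=0;m[:,:230]=0;m[:,360:]=0
mm=cv2.morphologyEx(m.astype(np.uint8),cv2.MORPH_OPEN,np.ones((7,7)))
T=P[mm>0]; r=cv2.minAreaRect(T[:,:2].astype(np.float32)*1000); print("treadle rect",r)
A=np.c_[T[:,:2],np.ones(len(T))]; co=np.linalg.lstsq(A,T[:,2],rcond=None)[0]; print("plane",co,np.arctan(np.hypot(*co[:2])),"grad dir",np.arctan2(co[1],co[0]))
# floor (z 6mm) -> wall line via near wall top pts z~30
# near wall: lower edge of image; per column, take the largest v with z in .022-.055
def edge(cols,lo,hi,vs):
    o=[]
    for u in cols:
        z=P[vs[0]:vs[1],u,2]; k=np.where((z>lo)&(z<hi))[0]
        if len(k): o.append(P[vs[0]+k.max(),u])
    return np.array(o)
def fit(o):
    for _ in range(5):
        c=np.polyfit(o[:,1],o[:,0],1); e=o[:,0]-np.polyval(c,o[:,1]); o=o[abs(e)<max(2*e.std(),.0015)]
    return c,len(o),e.std()
print("near up",fit(edge(range(245,345),.02,.036,(200,255))))
print("near dn",fit(edge(range(170,214),.042,.056,(195,225))))
E
```

```text
treadle rect ((607.3250732421875, -35.361907958984375), (270.00347900390625, 66.7326889038086), 78.65092468261719)
plane [ 0.20777097 -0.04236672 -0.06630745] 0.20895144325538528 grad dir -0.20115298208681678
near up (array([0.19949942, 0.47318566]), 98, np.float64(0.0006926031105608483))
near dn (array([0.20081772, 0.47292449]), 44, np.float64(0.0006785681277208363))
```

```bash
cat >> h.py <<'E'
YAW=-0.198; O=np.array([.5502,.1495,0.])
RC=np.array([[np.cos(YAW),-np.sin(YAW),0],[np.sin(YAW),np.cos(YAW),0],[0,0,1]])
def W(p): return np.asarray(p,float)@RC.T+O
def C(p): return (np.asarray(p,float)-O)@RC
E
python3 - <<'E'
from h import *
for n in("top0.npz","scene0.npz"):
    d=load(n);P=cloud(d);Q=C(P.reshape(-1,3)).reshape(P.shape)*1000
    x,y,z=Q[...,0],Q[...,1],Q[...,2]
    def rep(nm,m): 
        q=Q[m]; print(n,nm,len(q),np.percentile(q,[3,50,97],axis=0).round(1).tolist() if len(q) else None)
    rep("tab",(abs(x)<36)&(z>48)&(z<75)&(y<-60)&(y>-330))
    rep("traybody rim",(abs(x)<41)&(z>22)&(z<42)&(y<-5)&(y>-200))
    rep("tail",(abs(x)<25)&(z>12)&(z<20)&(y<-100)&(y>-250))
    rep("gateplate/arm top",(x<28)&(x>-40)&(z>40)&(z<62)&(abs(y)<12))
    rep("endstop",(abs(x)<38)&(z>44)&(z<60)&(y>110)&(y<140))
    rep("floor dn",(abs(x)<30)&(z>0)&(z<20)&(y>30)&(y<100))
    rep("floor up",(abs(x)<30)&(z>0)&(z<12)&(y>-320)&(y<-220))
    rep("dryer",(abs(x)<90)&(z>98)&(z<112)&(y>120)&(y<260))
    rep("tube",(abs(x-52)<8)&(z>50)&(z<62)&(y<-40)&(y>-280))
    rep("treadle end",(x>62)&(x<125)&(z>50)&(z<80)&(y<-20)&(y>-330))
E
```

```text
top0.npz tab 91 [[-27.7, -224.1, 55.6], [0.2, -220.3, 60.7], [27.9, -216.6, 63.8]]
top0.npz traybody rim 536 [[-39.0, -138.6, 22.4], [3.4, -82.3, 29.8], [39.2, -30.8, 35.3]]
top0.npz tail 522 [[-19.1, -214.4, 12.5], [0.4, -174.0, 16.5], [19.2, -113.5, 19.5]]
top0.npz gateplate/arm top 83 [[-35.6, -3.0, 43.2], [-4.9, -0.5, 52.8], [26.2, 2.9, 57.0]]
top0.npz endstop 99 [[-36.1, 124.2, 44.3], [-3.5, 129.1, 47.0], [35.3, 132.0, 59.5]]
top0.npz floor dn 659 [[-28.1, 32.0, 2.7], [0.0, 65.0, 6.3], [28.1, 97.9, 10.1]]
top0.npz floor up 865 [[-28.3, -316.7, 3.1], [-0.2, -274.4, 6.6], [28.1, -231.3, 10.4]]
top0.npz dryer 2975 [[-64.0, 134.2, 101.1], [-1.7, 187.8, 105.3], [61.4, 242.5, 108.7]]
top0.npz tube 522 [[46.0, -272.8, 50.9], [51.6, -160.1, 55.4], [59.6, -47.2, 59.2]]
top0.npz treadle end 2999 [[63.9, -296.8, 53.9], [93.6, -170.1, 61.6], [122.7, -42.7, 69.0]]
scene0.npz tab 166 [[-26.6, -224.7, 48.6], [3.4, -222.8, 58.2], [31.0, -216.1, 61.5]]
scene0.npz traybody rim 604 [[-40.1, -140.0, 22.4], [-14.9, -89.6, 27.4], [26.6, -30.2, 33.6]]
scene0.npz tail 387 [[-19.1, -223.9, 13.2], [2.7, -166.6, 16.1], [20.7, -121.1, 19.0]]
scene0.npz gateplate/arm top 135 [[-35.7, -2.9, 40.7], [-5.4, -0.7, 50.1], [26.3, 4.3, 54.7]]
scene0.npz endstop 162 [[-34.3, 124.8, 44.6], [1.1, 131.9, 48.4], [35.4, 135.7, 59.2]]
scene0.npz floor dn 178 [[-28.6, 53.3, 4.5], [-8.5, 75.5, 6.6], [11.2, 98.0, 8.9]]
scene0.npz floor up 806 [[-28.4, -317.6, 3.8], [-6.0, -274.7, 5.8], [17.6, -224.3, 8.3]]
scene0.npz dryer 1287 [[-60.0, 132.4, 99.4], [7.7, 180.2, 104.7], [65.9, 239.6, 106.8]]
scene0.npz tube 487 [[48.9, -273.3, 51.3], [55.0, -172.4, 55.1], [59.0, -48.1, 57.3]]
scene0.npz treadle end 2728 [[63.9, -300.6, 54.3], [94.9, -189.0, 61.1], [123.5, -44.5, 67.4]]
```

The chute pose is consistent across both views, and the tab's rear face is at chute y ≈ -224, so the tray has about 154 mm to go. With the tool vertical and the jaws along chute x at TCP x = 50, one finger sits behind the tab's centre and the other over the treadle.

```bash
cat >> h.py <<'E'
from scipy.spatial.transform import Rotation
def quat(s=1):
    ex,ey=RC[:,0]*s,RC[:,1]*s
    q=Rotation.from_matrix(np.c_[ey,ex,[0,0,-1]]).as_quat(); return [float(v) for v in (q[3],q[0],q[1],q[2])]
TIP=.008
def tcp(x,y,ztip): return W([x/1e3,y/1e3,ztip/1e3+TIP]).tolist()
E
python3 - <<'E'
from bench import *
from h import *
try: print(tcp_to_tips)
except Exception as e: print(e)
for s in(1,-1):
  for y,z in((-250,190),(-250,31),(-78,31)):
    print(s,y,z,inverse_kinematics(tcp(50,y,z),quat(s)))
E
```

```text
0.008
1 -250 190 [-2.50159530e-01 -1.86648412e-02  1.36258569e+00 -4.44089210e-16
  1.79767181e+00 -5.21595297e-02]
1 -250 31 [-2.50159530e-01  1.81960980e-02  1.60821372e+00 -4.44089210e-16
  1.51518283e+00 -5.21595297e-02]
1 -78 31 [ 4.98767371e-02  9.06131065e-02  1.53314125e+00 -4.44089210e-16
  1.51783830e+00  2.47876737e-01]
-1 -250 190 None
-1 -250 31 None
-1 -78 31 None
```

```bash
python3 - <<'E'
from bench import *
from h import *
move_to(tcp(50,-248,190),quat())
move_l(tcp(50,-248,85),0.2)
s=state();print(s["time"],C(s["ee_pos"])*1000,s["ft_force"],s["finger_gap"])
for n in("scene","top"):
    d=get_image(n); cv2.imwrite(f"pics/{n}1.png",d["frame"]); np.savez(f"{n}1.npz",**d)
E
```

```text
3.4167 [  50.47100123 -247.74902518   94.17423908] [1.10430779 0.57453534 1.20157361] 0.08794942268438266
```

```bash
python3 - <<'E'
from h import *
d=load("scene1.npz");e=load("top1.npz")
a=cv2.resize(d["frame"][130:310,170:370],(800,600)[:2] if 0 else (600,540),interpolation=cv2.INTER_CUBIC)
cv2.imwrite("pics/s1c.png",a)
cv2.imwrite("pics/t1c.png",cv2.resize(e["frame"][120:270,180:400],None,fx=3.5,fy=3.5,interpolation=cv2.INTER_CUBIC))
E
```

```text
(no output)
```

View pics/s1c.png

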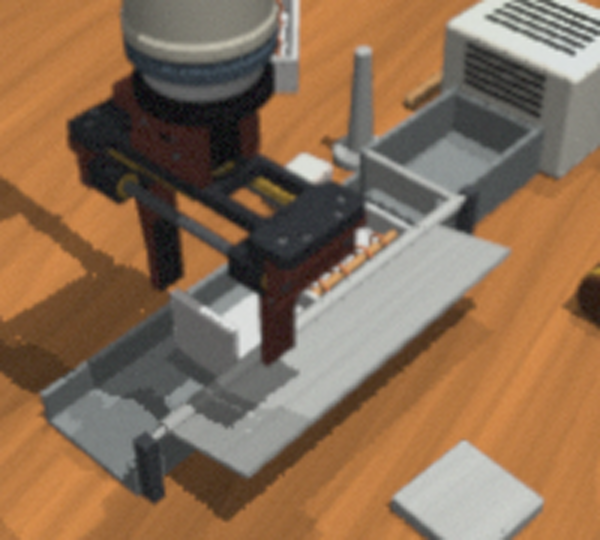

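View pics/t1c.png

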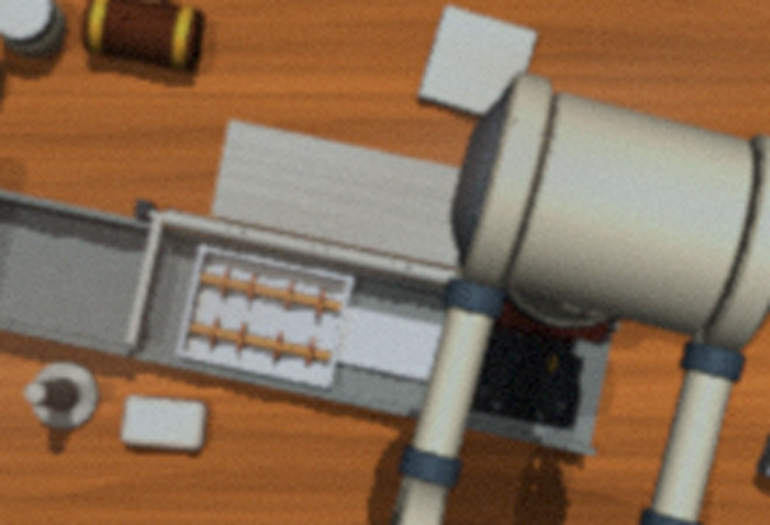

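Both views show the gripper upstream of the tab, with the outer finger over the treadle at scene crop (278,355). I'll check the fingertip positions from the depth image.

```bash
python3 - <<'E'
from h import *
d=load("scene1.npz");
Q=C(cloud(d).reshape(-1,3))*1000
for nm,lo,hi in (("B",-40,20),("A",75,140)):
    m=(Q[:,0]>lo)&(Q[:,0]<hi)&(Q[:,1]<-226)&(Q[:,1]>-275)&(Q[:,2]>78)&(Q[:,2]<120)
    q=Q[m];print(nm,len(q),np.percentile(q,[1,50,99],axis=0).round(1).tolist())
print(project(d,W(np.array([[-1,-248,85],[101,-248,85]])/1e3)))
E
```

```text
B 56 [[-1.2, -259.8, 108.0], [6.9, -251.9, 113.9], [8.4, -237.8, 119.7]]
A 49 [[97.4, -259.9, 107.9], [103.7, -252.9, 115.0], [105.1, -237.1, 119.7]]
[[225.5440835  230.58950837]
 [263.08734396 256.49644985]]
```

```bash
python3 - <<'E'
from h import *
d=load("scene1.npz");
for u in (258,262,266):
    for v in range(225,262,3): print(u,v,(C(withdepth(d,(u,v)))*1000).round(0)[0], d["frame"][v,u])
for u in (222,226):
    for v in range(205,236,3): print(u,v,(C(withdepth(d,(u,v)))*1000).round(0)[0], d["frame"][v,u])
E
```

```text
258 225 [ 122. -279.  200.] [29 51 68]
258 228 [ 101. -258.  165.] [24 27 44]
258 231 [ 101. -259.  159.] [29 32 54]
258 234 [ 102. -259.  152.] [21 24 50]
258 237 [ 101. -260.  145.] [27 32 57]
258 240 [ 101. -260.  137.] [27 35 57]
258 243 [ 100. -259.  129.] [29 31 54]
258 246 [ 101. -260.  122.] [26 31 55]
258 249 [ 100. -260.  114.] [31 34 54]
258 252 [  66. -227.   55.] [94 96 99]
258 255 [  71. -232.   54.] [107 110 108]
258 258 [  79. -240.   58.] [109 111 109]
258 261 [  85. -246.   59.] [113 115 114]
262 225 [ 132. -280.  206.] [29 37 60]
262 228 [ 131. -280.  199.] [31 35 56]
262 231 [ 131. -280.  193.] [29 38 58]
262 234 [ 106. -255.  151.] [26 29 52]
262 237 [ 108. -256.  146.] [24 24 44]
262 240 [ 104. -253.  134.] [34 33 53]
262 243 [ 103. -252.  126.] [32 32 54]
262 246 [ 104. -253.  119.] [29 29 53]
262 249 [ 105. -254.  113.] [63 66 78]
262 252 [  73. -222.   56.] [106 110 107]
262 255 [  80. -229.   58.] [108 109 108]
262 258 [  84. -234.   57.] [111 113 112]
262 261 [  92. -242.   61.] [178 182 180]
266 225 [ 131. -270.  200.] [38 36 50]
266 228 [ 132. -271.  194.
[... 626 characters left out ...]
  6. -258.  132.] [27 26 35]
222 220 [   5. -258.  124.] [27 30 50]
222 223 [   4. -258.  115.] [33 34 53]
222 226 [   4. -259.  109.] [38 49 73]
222 229 [ -82. -194.   -1.] [ 48  73 110]
222 232 [ -75. -201.   -2.] [ 52  75 105]
222 235 [ -41. -227.   31.] [75 75 73]
226 205 [   7. -247.  155.] [31 32 30]
226 208 [   8. -248.  149.] [17 17 18]
226 211 [   7. -248.  141.] [32 29 29]
226 214 [   7. -249.  134.] [21 18 24]
226 217 [   7. -250.  127.] [25 23 18]
226 220 [   7. -250.  119.] [27 21 26]
226 223 [   8. -252.  114.] [27 22 27]
226 226 [ -79. -184.    3.] [ 68 110 163]
226 229 [ -74. -189.    0.] [63 78 97]
226 232 [ -44. -214.   28.] [81 84 82]
226 235 [ -42. -216.   22.] [65 67 62]
```

The fingertips appear about 22 mm higher than the state implies, so I'll take another picture after settling.

```bash
python3 - <<'E'
from bench import *
from h import *
hold(.2)
s=state();print(s["time"],C(s["ee_pos"])*1000,s["ft_force"],s["joint_pos"],inverse_kinematics(tcp(50,-248,85),quat()))
for n in("scene","top"):
    d=get_image(n); cv2.imwrite(f"pics/{n}2.png",d["frame"]); np.savez(f"{n}2.npz",**d)
d=load("scene2.npz")
for u in (262,225):
    for v in range(220,262,3): print(u,v,(C(withdepth(d,(u,v)))*1000).round(0)[0], d["frame"][v,u])
cv2.imwrite("pics/s2c.png",cv2.resize(d["frame"][170:290,200:300],(600,600*120//100)[:2] if 0 else (500,600),interpolation=cv2.INTER_NEAREST))
E
```

```text
3.7167 [  50.67765343 -248.03482693   94.3925353 ] [ 0.06742364 -0.04338697  0.81138645] [-2.46590429e-01 -8.83011934e-03  1.53599949e+00  8.87064576e-07
  1.61215180e+00 -4.85769457e-02] [-2.46586506e-01 -7.95125305e-03  1.53760121e+00 -4.44089210e-16
  1.61194270e+00 -4.85865059e-02]
262 220 [ 133. -281.  218.] [25 28 49]
262 223 [ 132. -280.  210.] [30 31 54]
262 226 [ 133. -281.  206.] [30 33 55]
262 229 [ 132. -280.  198.] [27 31 53]
262 232 [ 132. -281.  192.] [25 32 62]
262 235 [ 107. -256.  150.] [16 19 46]
262 238 [ 105. -254.  140.] [27 28 51]
262 241 [ 104. -252.  131.] [31 32 54]
262 244 [ 103. -252.  123.] [26 31 51]
262 247 [ 105. -255.  119.] [28 26 52]
262 250 [  68. -217.   55.] [ 95 100 102]
262 253 [  75. -224.   56.] [109 110 110]
262 256 [  82. -231.   59.] [110 113 110]
262 259 [  88. -238.   61.] [132 135 134]
225 220 [   7. -253.  122.] [26 22 25]
225 223 [   6. -253.  113.] [19 19 22]
225 226 [ -84. -183.   -1.] [ 46  71 102]
225 229 [ -77. -190.   -1.] [ 47  72 105]
225 232 [ -45. -216.   29.] [80 82 86]
225 235 [ -42. -219.   24.] [65 65 61]
225 238 [ -44. -218.   14.] [63 64 59]
225 241 [ -42. -221.    7.] [64 65 62]
225 244 [ -35. -227.    7.] [85 86 82]
225 247 [ -30. -232.    5.] [85 87 85]
225 250 [ -24. -238.    5.] [85 84 81]
225 253 [ -17. -244.    5.] [90 90 85]
225 256 [ -10. -250.    6.] [83 84 83]
225 259 [  -5. -255.    4.] [90 90 85]
```

View pics/s2c.png

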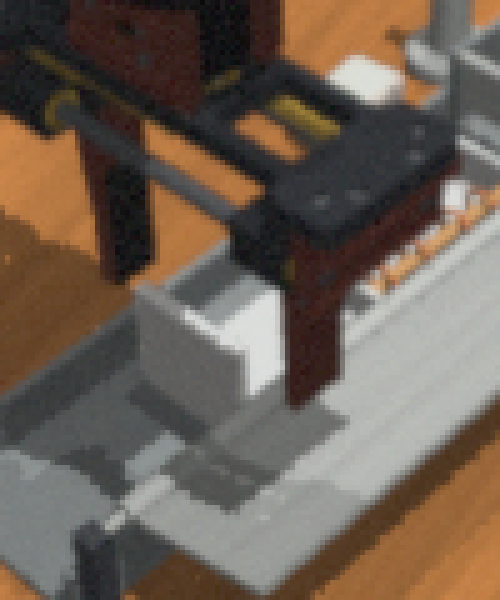

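The visible fingertips end about 13 mm above the reported TCP, which doesn't agree with the stated 8 mm ahead. I'll go down in steps and use the gate's motion and the force reading to find where the tips really are.

```bash
cat >> h.py <<'E'
def gate_angle(d):
    """slope of visible treadle area -> gate angle"""
    Q=C(cloud(d).reshape(-1,3))*1000; x,y,z=Q.T
    m=(x>62)&(x<126)&(y>-190)&(y<-45)&(z>8)&(z<85)
    q=Q[m]
    for _ in range(6):
        c=np.polyfit(q[:,0],q[:,2],1); e=q[:,2]-np.polyval(c,q[:,0]); q=q[abs(e)<max(2*e.std(),2)]
    return .21-np.arctan(c[0]),len(q),e.std()
def tabrear(d):
    Q=C(cloud(d).reshape(-1,3))*1000; x,y,z=Q.T
    m=(abs(x)<28)&(z>50)&(z<66)&(y>-230)&(y<-60); return Q[m]
E
python3 - <<'E'
from bench import *
from h import *
for n in("scene2.npz","top2.npz"): print(gate_angle(load(n)))
for z in (70,62,56):
    move_l(tcp(50,-248,z),0.08); s=state()
    print(z,s["time"],(C(s["ee_pos"])*1000).round(1),s["ft_force"].round(2),[np.round(gate_angle(get_image(n)),3) for n in("scene","top")])
E
```

```text
(np.float64(0.0016096368297304209), 1280, np.float64(0.7932594780699253))
(np.float64(-0.001490988873986937), 1396, np.float64(1.3378835814497918))
70 4.15 [  49.2 -248.    76.5] [-0.12 -0.25  0.01] [array([2.000e-03, 1.277e+03, 7.840e-01]), array([3.000e-03, 1.433e+03, 1.473e+00])]
62 4.5 [  49.6 -248.    69.2] [-0.03  1.36 -0.1 ] [array([3.000e-03, 1.281e+03, 8.170e-01]), array([-6.000e-03,  1.389e+03,  1.401e+00])]
56 4.85 [  49.7 -248.    63.4] [ 0.16  0.29 -0.68] [array([3.000e-03, 1.276e+03, 7.880e-01]), array([7.000e-03, 1.382e+03, 1.390e+00])]
```

There was no contact at a nominal tip height of 56, so the real tips are higher than stated. I'll continue down.

```bash
python3 - <<'E'
from bench import *
from h import *
for z in (48,42,36,30):
    move_l(tcp(50,-248,z),0.08); s=state(); d=get_image("scene"); g=gate_angle(d)
    print(z,s["time"],(C(s["ee_pos"])*1000).round(1),s["ft_force"].round(2),np.round(g,3))
    if g[0]>.15: break
cv2.imwrite("pics/s3c.png",cv2.resize(d["frame"][150:300,180:360],(720,600),interpolation=cv2.INTER_CUBIC))
np.savez("scene3.npz",**d)
E
```

```text
48 5.2 [  49.5 -248.    55.1] [-0.33 -0.26 -0.41] [5.000e-03 1.231e+03 7.860e-01]
42 5.5 [  49.7 -248.    49.4] [-0.6  -0.56  0.04] [3.00e-03 1.19e+03 7.98e-01]
36 5.8 [  49.7 -248.    43.5] [-0.71  0.48  0.24] [1.140e-01 1.227e+03 8.280e-01]
30 6.1 [  49.7 -248.    37.4] [-1.02  0.18  0.27] [2.430e-01 1.269e+03 9.020e-01]
```

View pics/s3c.png

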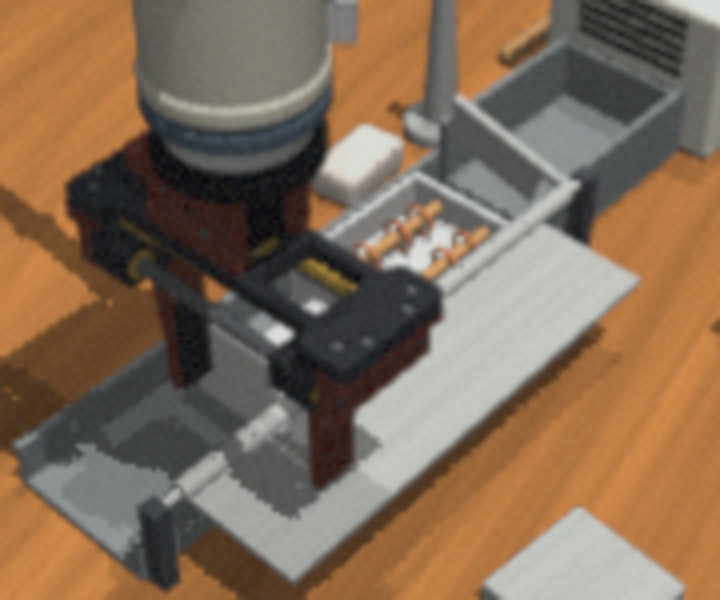

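The gate began to move at TCP z ≈ 49, so the tips are about 14 mm above the reported TCP, as the camera showed. The picture has the finger pressing the treadle at (335,480) and the gate lifting at (505,140). I'll press on by the measured gate angle.

```bash
python3 - <<'E'
from bench import *
from h import *
for z in (20,13,10,8,6):
    move_l(tcp(50,-248,z),0.08); s=state(); d=get_image("scene"); g=gate_angle(d)
    print(z,s["time"],(C(s["ee_pos"])*1000).round(1),s["ft_force"].round(2),np.round(g,3))
    if g[0]>.63: break
t=get_image("top");print(np.round(gate_angle(t),3));np.savez("top4.npz",**t)
cv2.imwrite("pics/s4c.png",cv2.resize(d["frame"][150:300,180:360],(720,600),interpolation=cv2.INTER_CUBIC))
np.savez("scene4.npz",**d)
for k in(d,t):
  q=tabrear(k); print(len(q),np.percentile(q,[2,50,98],axis=0).round(1).tolist())
E
```

```text
20 6.425 [  49.7 -248.    27.1] [ 0.93 -0.31  0.54] [4.820e-01 1.338e+03 9.550e-01]
13 6.725 [  49.9 -248.    20.4] [ 0.5  -0.45  0.91] [6.240e-01 1.295e+03 9.490e-01]
10 7.025 [  50.  -248.    17.9] [ 0.96 -0.06  0.54] [6.73e-01 1.27e+03 9.97e-01]
[6.750e-01 1.065e+03 1.268e+00]
62 [[-16.3, -223.7, 57.7], [6.0, -220.6, 59.8], [25.9, -215.6, 62.1]]Traceback (most recent call last):
  File "<stdin>", line 11, in <module>
    return _quantile_unchecked(
        a, q, axis, out, overwrite_input, method, keepdims, weights)
    return _ureduce(a,
                    func=_quantile_ureduce_func,
    ...<5 lines>...
                    overwrite_input=overwrite_input,
                    method=method)
    r = func(a, **kwargs)
    result = _quantile(arr,
                       quantiles=q,
    ...<2 lines>...
                       out=out,
                       weights=wgt)
    slices_having_nans = np.isnan(arr[-1, ...])
                                  ~~~^^^^^^^^^
IndexError: index -1 is out of bounds for axis 0 with size 0
```

View pics/s4c.png

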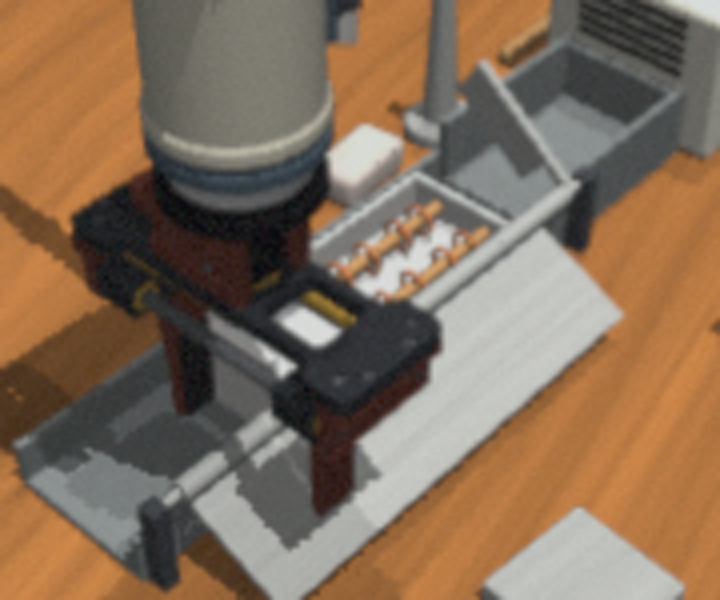

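Gate angle reads 0.674 rad in both views, with the plate raised at (520,120) and the tray untouched. Now I'll push.

```bash
python3 - <<'E'
from bench import *
from h import *
for y,v in ((-232,.03),(-200,.05),(-150,.06)):
    move_l(tcp(50,y,10),v); s=state(); d=get_image("scene"); t=get_image("top")
    print(y,s["time"],(C(s["ee_pos"])*1000).round(1),s["ft_force"].round(2),np.round(gate_angle(d),3),np.round(gate_angle(t),3))
np.savez("scene5.npz",**d);np.savez("top5.npz",**t)
cv2.imwrite("pics/s5c.png",cv2.resize(d["frame"][130:280,200:380],(720,600),interpolation=cv2.INTER_CUBIC))
cv2.imwrite("pics/t5c.png",cv2.resize(t["frame"][130:280,150:370],None,fx=3.5,fy=3.5,interpolation=cv2.INTER_CUBIC))
E
```

```text
-232 7.8083 [  50.  -231.8   18. ] [-1.05 -1.42  1.92] [6.710e-01 1.199e+03 1.003e+00] [6.650e-01 9.360e+02 1.278e+00]
-200 8.7 [  49.9 -199.    17.8] [1.24 0.27 0.78] [6.720e-01 1.060e+03 1.076e+00] [  0.673 582.      1.343]
-150 9.7833 [  50.  -149.2   18.1] [ 1.27 -0.06  1.41] [6.640e-01 1.076e+03 1.039e+00] [ 0.702 10.     1.762]
```

View pics/s5c.png

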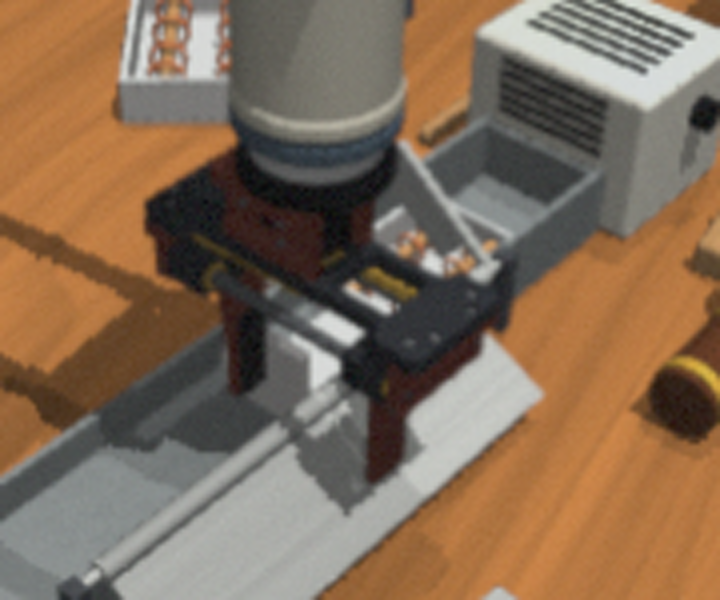

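View pics/t5c.png

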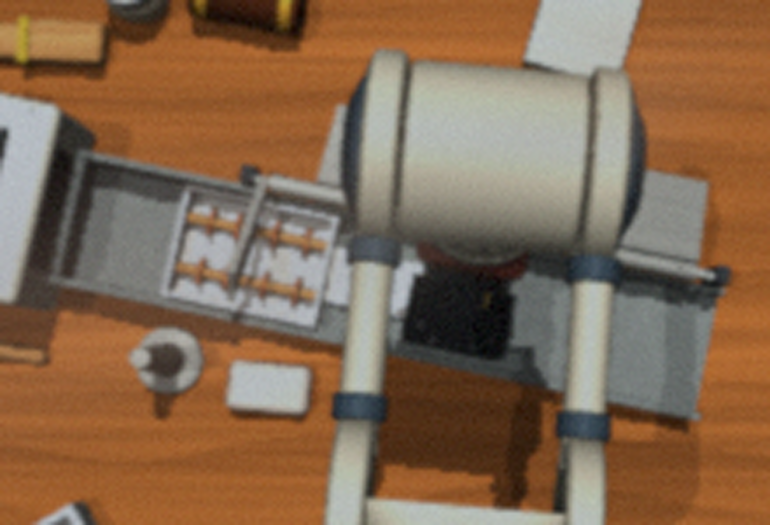

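The tray body is passing under the raised plate at (245,230) in the top crop, and gate angle is about 0.67. I'll continue to near home, then creep until contact.

```bash
python3 - <<'E'
from bench import *
from h import *
for y,v in ((-120,.05),(-88,.05)):
    move_l(tcp(50,y,10),v); s=state(); d=get_image("scene")
    print(y,s["time"],(C(s["ee_pos"])*1000).round(1),s["ft_force"].round(2),np.round(gate_angle(d),3))
hold(.2)
def fy():
    return np.mean([ (hold(.02),state()["ft_force"]@RC)[1][1] for _ in range(5)])
f0=fy();print("f0",f0)
y=-88
while y<-72:
    y+=1; move_l(tcp(50,y,10),.02); f=fy(); s=state()
    print(y,round(s["time"],2),(C(s["ee_pos"])*1000).round(1),round(f-f0,2))
    if abs(f-f0)>6 or s["time"]>22: break
d=get_image("scene");t=get_image("top")
print(gate_angle(d))
np.savez("scene6.npz",**d);np.savez("top6.npz",**t)
cv2.imwrite("pics/s6c.png",cv2.resize(d["frame"][110:260,240:420],(720,600),interpolation=cv2.INTER_CUBIC))
cv2.imwrite("pics/t6c.png",cv2.resize(t["frame"][130:280,130:350],None,fx=3.5,fy=3.5,interpolation=cv2.INTER_CUBIC))
E
```

```text
-120 10.6333 [  49.9 -119.2   17.9] [ 0.74 -0.55  0.2 ] [6.710e-01 1.221e+03 1.071e+00]
-88 11.475 [ 49.9 -87.   18.1] [1.06 0.65 1.49] [6.650e-01 1.343e+03 9.940e-01]
f0 1.1267687469175534
-87 12.14 [ 50.  -87.3  18. ] -1.47
-86 12.47 [ 50.  -86.5  18. ] -4.68
-85 12.81 [ 50.  -85.1  18. ] -4.42
-84 13.14 [ 50.  -83.8  17.9] -4.54
-83 13.47 [ 50.  -82.8  18. ] -4.27
-82 13.81 [ 50.  -81.9  18. ] -3.52
-81 14.14 [ 50.  -80.9  17.9] -3.9
-80 14.47 [ 50.  -80.2  18. ] -5.26
-79 14.81 [ 50.1 -80.2  18. ] -8.73
(np.float64(0.6662309783479724), 1414, np.float64(1.06259962207012))
```

View pics/s6c.png

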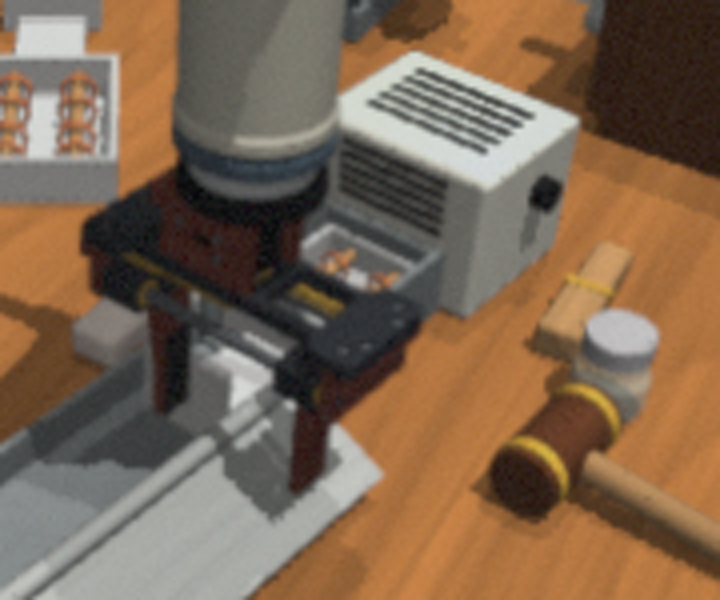

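View pics/t6c.png

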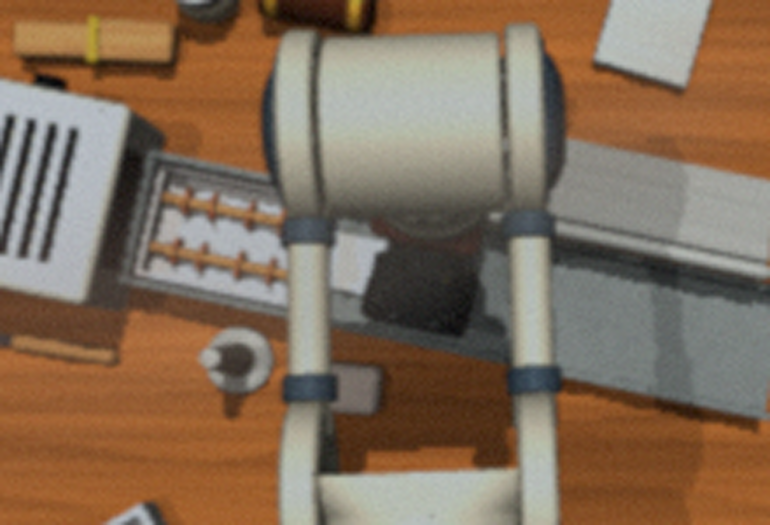

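The TCP stalled at y = -80.2, exactly the expected home position, and the push force rose. I'll give it one more small push, back off with the gate still held, then release.

```bash
python3 - <<'E'
from bench import *
from h import *
move_l(tcp(50,-78,10),.02); hold(.2); s=state(); print((C(s["ee_pos"])*1000).round(1),(s["ft_force"]@RC).round(2))
move_l(tcp(50,-92,10),.04); hold(.1); s=state(); print((C(s["ee_pos"])*1000).round(1),(s["ft_force"]@RC).round(2))
move_l(tcp(50,-92,60),.1)
move_l(tcp(50,-92,170),.2)
move_l(tcp(50,-300,170),.3)
hold(.3)
d=get_image("scene");t=get_image("top");print(state()["time"])
np.savez("scene7.npz",**d);np.savez("top7.npz",**t)
cv2.imwrite("pics/s7c.png",cv2.resize(d["frame"][110:260,240:420],(720,600),interpolation=cv2.INTER_CUBIC))
cv2.imwrite("pics/t7.png",t["frame"])
for n,k in(("s",d),("t",t)):
    print(gate_angle(k))
    Q=C(cloud(k).reshape(-1,3))*1000;x,y,z=Q.T
    for nm,m in (("tab",(abs(x)<36)&(z>50)&(z<66)&(y<-40)&(y>-120)),("body",(abs(x)<38)&(z>24)&(z<40)&(y>5)&(y<128)),("gate",(x<28)&(x>-40)&(z>40)&(z<62)&(abs(y)<12))):
        q=Q[m];print(n,nm,len(q),np.percentile(q,[2,50,98],axis=0).round(1).tolist() if len(q) else "")
a,b=load("top0.npz"),t
df=cv2.absdiff(a["frame"],b["frame"]).max(2);cv2.imwrite("pics/diff7.png",df)
E
```

```text
[ 50.2 -80.2  18. ] [  1.3  -10.76   0.64]
[ 50.  -92.   18.1] [0.78 0.17 0.93]
18.55
(np.float64(0.003909340984233983), 1273, np.float64(0.8176392965331246))
s tab 129 [[-28.1, -70.0, 50.5], [2.4, -67.9, 58.6], [30.6, -61.8, 61.6]]
s body 312 [[-37.5, 31.4, 24.1], [-14.0, 102.1, 29.4], [25.9, 127.4, 38.6]]
s gate 129 [[-35.8, -3.7, 40.6], [-3.2, -0.7, 50.5], [26.0, 5.4, 54.6]]
(np.float64(0.0035440317385886377), 1397, np.float64(1.4276310236905998))
t tab 91 [[-28.4, -69.9, 55.4], [0.3, -66.4, 60.2], [28.0, -62.0, 63.7]]
t body 425 [[-37.6, 14.8, 24.2], [0.4, 79.4, 30.3], [37.6, 125.1, 37.9]]
t gate 83 [[-36.6, -3.0, 43.0], [-5.0, -0.3, 52.7], [27.0, 3.0, 57.2]]
```

View pics/s7c.png

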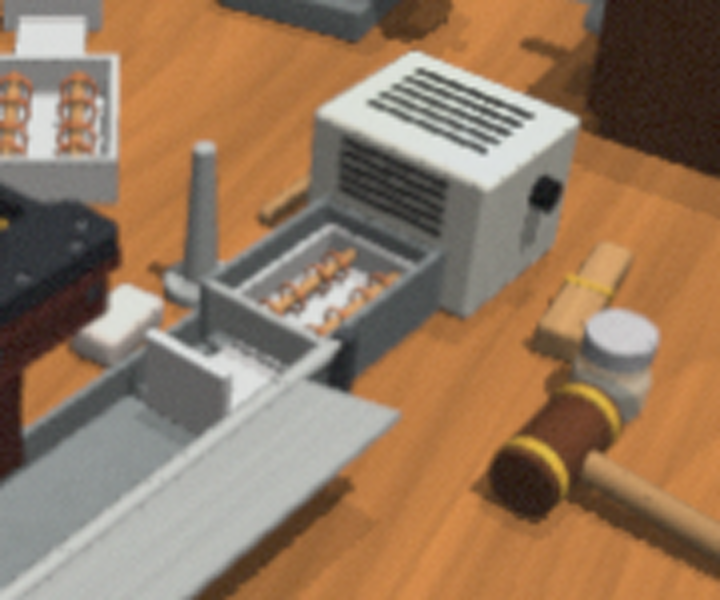

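View pics/t7.png

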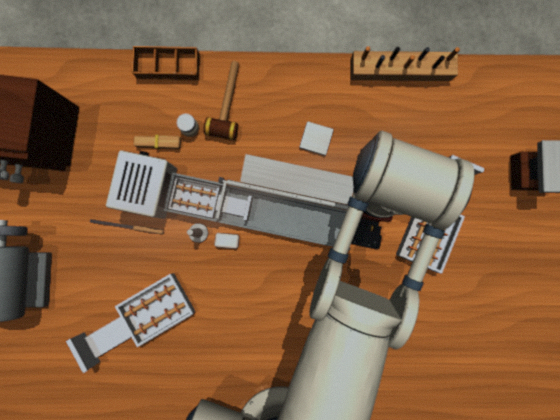

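View pics/diff7.png

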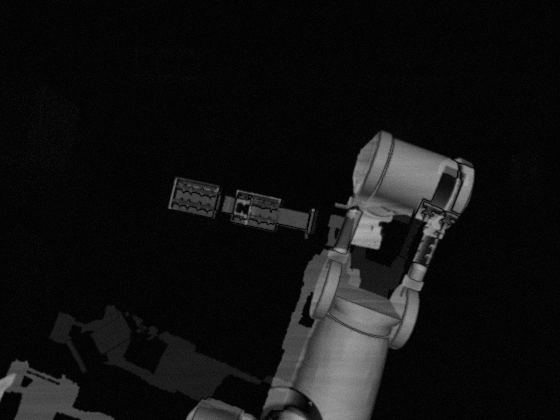

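The tray is home at (195,197) in the top view with its tab at y = -70, and the gate is shut. The difference image shows only the tray and the arm having moved.

```bash
python3 - <<'E'
from bench import *
job_done(); print(state()["time"])
E
```

```text
the job is handed in; nothing more can be done
the job is handed in; nothing more can be done
```

The ring tray is fully home against the end stop, the gate is shut behind it, and I handed the job in at about 18.6 s of the 38 s allowed.

**What I did:** I pressed the treadle with one finger and held the gate at about 0.67 rad, above the 0.55 needed. The other finger pushed the tab's rear face until the tray stopped. I then backed off 12 mm with the gate still held, lifted straight up so the gate fell shut, and moved clear.

**Last checks:**
- **Tray:** the tab's rear face measured y ≈ -70 mm in both views, which is home. The tool stalled exactly where the stop should be, at about 11 N push force.
- **Gate:** it read about 0.004 rad in both views, so it is shut.
- **Everything else:** a before/after comparison of the top view showed only the tray, the arm and its shadow had changed. The arm hid part of that view, including much of the look-alike tray on the right, which I never went near.

**What disagreed:**
- **Fingertip height:** the fingertips are really about 14 mm behind the reported tool point, not 8 mm ahead as stated. Both the camera and the first contact with the treadle showed this, so I set the pressing depth by the measured gate angle.
- **Force readings:** at rest they wandered by about 1 N, and the 2 to 4 N treadle load did not show clearly. I relied on the cameras for the gate instead.
- **Gate angle mid-push:** one top-view reading gave 0.70 rad because the arm blocked most of the view. The scene view gave 0.66 to 0.67 throughout.

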